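Sort the ski-tuning pieces into their sample-marked trays

ROBOT

A 7-joint arm with a two-finger parallel gripper is mounted at the origin on the work surface. World frame = base frame: x ahead of the robot, y to its left, z up, the work surface at z = 0. Lengths are in mm, angles in degrees, forces in N, time in s.
With the tool pointing down it reaches from about 350 to 900 mm from the base axis. Payload 19.9 kg.
Tool frame: the origin (TCP) lies between the finger pads; the fingertips stand 17 mm ahead of it and the grasp point (between the pads) lies 2 mm behind it (arm.finger_overhang is the distance from the TCP to the fingertips, in mm); y points along the fingers, x is the direction in which the jaws open and shut, and the axes are right-handed (so a half turn about y gives the same grasp; the last joint's range is limited). The gripper opens to 94 mm and grips with 3 to 60 N. Pads are 16 mm wide; open, the fingers measure 119 mm over their backs; the gripper's body (75 mm by 177 mm) begins 78 mm behind the grasp point.
Start: joints at [70.56, 23.915, -0.59, 92.452, 0.269, 63.638, -3.037], TCP at [183.381, -597.471, 222.425] pointing down, gripper open.
Joint ranges: [-161.28, 161.28], [-22.2, 115.67], [-73.04, 71.86], [3.21, 147.25], [-68.34, 248.33], [10.77, 114.83], [-161.83, 161.83]. Speed limits (degrees/s): [108.29, 108.29, 136.94, 136.94, 172.46, 172.46, 172.46].

INTERFACE

Orientations are given as [roll, pitch, yaw] about the fixed x, y, z axes, in that order (R = Rz(yaw) Ry(pitch) Rx(roll)).
In Python, from rig import arm gives the robot as it stands.
- The arm moves only by the tool carry_out, never from a script. Its argument "plan" is a list that holds one entry, the list of rows, each a list of 7 numbers: the turn, a rotation vector about the tool's x, y, z in units of 4 degrees (1.0 is 4 degrees), then the shift along the tool's x, y, z in units of 4 cm (1.0 is 4 cm), then the gripper command: -1 is shut, 1 is fully open, values between are in proportion. In form: [[[wx, wy, wz, x, y, z, gripper], ...]]. A call has 1 to 8 rows; each row shifts and turns the commanded pose from where the row before left it, along the tool's axes as they then stand; what a row does not reach is not made up. A row lasts 1/12 s, in which the tool goes at most 41.7 mm and 7.16 degrees, less where a joint would pass 70% of its speed; a pose out of reach is approached as far as the arm can. A call with a number of a shift or a turn outside -1 to 1 is refused whole. A call with a gripper value outside its range is refused whole. The fingers move at their own pace and stop on an object; "force" is the grip in N (left out, the last holds). Time passes only in rows, so rows that do not move let the fingers close. It gives the time, the measured TCP pose, the force and the opening at its end, in the units of the state.
- arm.state(): the state, without advancing time (a new reading comes with each control period).
- arm.grab_frame(name): name is "side" or "top"; returns the picture (400x640x3 uint8, red, green, blue); there is no depth.
- arm.camera_params(name): a dict with "fx", "fy", "cx", "cy" (pixels), "dist_coeffs" ([k1, k2, p1, p2, k3] as OpenCV has them; the pictures are not rectified), "view" (4x4, takes a point from world to camera coordinates). Camera axes: x right, y down, z forward; pixel columns grow to the right and rows downward; lengths in mm; the calibration is good to about 2 mm. A picture is of the moment at which its call begins. camera_params takes no time and is no camera call.
- arm.job_done(): hands the job in, once; it reports no verdict.
The state is a dict: "time_s": time; "joints": joint angles; "joint_vel": joint speeds; "effort": joint torques, N m; "tcp_pos": TCP position; "eef_rot": TCP orientation; "ft_force": force on the tool from outside, world axes, zero at the start; "wrist_torque": the same for the moment, N m; "gripper_width": finger opening in mm.
Only numpy, scipy, OpenCV 4.12 (cv2) and the standard library are available. Lean on these libraries where they do the work, as an engineer would, in place of code of your own. Each camera call takes 0.05 s, during which the arm holds its last target.

TASK

Sort the five loose tuning pieces on the bench (two round wax tins, two edge stones, one U-shaped jaw cover) into the three wooden trays: each piece goes into the tray that carries a fixed sample of its own kind on its ledge. Lay every piece flat on the tray's floor, the same way up as it lies now and not on top of another, and leave the mug and the screwdriver where they are.

Things in the scene. Friction and masses are not known exactly. Their poses are not given: they have to be found in the camera images.
- tin_a: One of two identical flat round wax tins, bare metal: diameter 56 mm, 22 mm high. Origin at the centre of its underside, z up.
- tin_b: The other wax tin, the same as tin_a.
- stone_a: One of two identical plain rectangular edge stones (whitish ceramic bar): 70 mm long (its x), 25 mm wide (its y), 18 mm high. Origin at the centre of its underside, z up.
- stone_b: The other edge stone, the same as stone_a.
- jaw_cover: The one loose vise-jaw cover: a black rubber U-shaped channel lying with its open side up, 60 mm long (its x), 36 mm wide outside (its y), 28 mm high, walls and bottom 8 mm thick. Origin at the centre of its underside, z up.
- tray_stones: Low open wooden tray fixed to the bench, marked by an edge stone fixed on the ledge outside its far wall (a sample, not a loose piece). Inside 130 mm (its x) by 170 mm (its y), floor 6 mm and rims 25 mm above the bench, walls 5 mm. Origin under the centre of the compartment at bench height, +x towards the ledge, z up.
- tray_tins: Low open wooden tray fixed to the bench, marked by a wax tin fixed on the ledge outside its far wall (a sample, not a loose piece). Same tray, origin and axes as tray_stones. On all three the ledge is 10 mm high, 100 mm wide in y, from x = 70 to 140 mm; the sample stands on it, centred at x = 106 mm.
- tray_jaws: Low open wooden tray fixed to the bench, marked by a jaw cover fixed on the ledge outside its far wall (a sample, not a loose piece). Same tray, ledge, origin and axes as tray_stones and tray_tins.
- mug: Bystander: a blue ceramic mug, 76 mm across, 90 mm high, standing at one side of the work; leave it alone. Origin at the centre of its underside.
- screwdriver: Bystander: a screwdriver about 200 mm long lying at the other side of the work; leave it alone. Its length is along its x, handle to -x.

How it is judged (in metres and radians):
At the end, for the whole second after the job is handed in: Both tins, both stones and the jaw cover lie still inside the compartment of the tray with the sample of their kind: origin within 60 mm (tray x) and 80 mm (tray y) of the compartment's centre, underside less than 10 mm above the tray's underside (floor at 6 mm), tilted less than 0.12 rad (x of tin_a in the frame of tray_tins between -0.06 and 0.06 m and y of tin_a in the frame of tray_tins between -0.08 and 0.08 m and z of each of tin_a, tin_b in the frame of tray_tins below 0.01 m and angle between each of tin_a, tin_b, stone_a, stone_b, jaw_cover's own z axis and vertical below 0.12 rad and linear speed of each of tin_a, tin_b, stone_a, stone_b, jaw_cover below 0.02 m/s and x of tin_b in the frame of tray_tins between -0.06 and 0.06 m and y of tin_b in the frame of tray_tins between -0.08 and 0.08 m and x of stone_a in the frame of tray_stones between -0.06 and 0.06 m and y of stone_a in the frame of tray_stones between -0.08 and 0.08 m and z of each of stone_a, stone_b in the frame of tray_stones below 0.01 m and x of stone_b in the frame of tray_stones between -0.06 and 0.06 m and y of stone_b in the frame of tray_stones between -0.08 and 0.08 m and x of jaw_cover in the frame of tray_jaws between -0.06 and 0.06 m and y of jaw_cover in the frame of tray_jaws between -0.08 and 0.08 m and z of jaw_cover in the frame of tray_jaws below 0.01 m); the robot touches nothing.
It fails at once if the mug is pushed more than 30 mm or tipped (distance of mug from where it was at the start of the episode above 0.03 m or angle between mug's own z axis and vertical above 0.4 rad).
It fails at once if the screwdriver is moved more than 30 mm (distance of screwdriver from where it was at the start of the episode above 0.03 m).
It also fails if it takes over 128 s, if anything falls off the work surface, if the arm or the gripper's body presses on something with over 40 N, if the wrist force passes 120 N, or if a joint passes its speed limit or range.

## Working session

There is one attempt and no reset: what is moved stays moved. The work goes in short steps, Python scripts to look and compute and a tool call to move; the robot and the scene stay as the last step left them, time stands still between calls to the robot, and variables do not carry over. Pictures are saved under pics/ and viewed, and the job is handed in when it is done.

Besides the shell and the picture viewer there is one more tool, called after "Request:" by a JSON object that holds its "op" and its "data". carry_out: Moves the arm, as the interface text tells. Its arguments: {"type":"object","properties":{"plan":{"type":"array"},"force":{"type":"number"}},"required":["plan"]}

```bash
ls; mkdir -p pics; python3 - <<'E'
from rig import arm
import cv2
for n in ("top","side"):
    cv2.imwrite(f"pics/{n}0.png",arm.grab_frame(n)[:,:,::-1])
    print(n,arm.camera_params(n))
print(arm.state())
E
```

```text
pics
top {'fx': 370.19737321926664, 'fy': 370.19737321926664, 'cx': 315.9212917947359, 'cy': 200.544534988375, 'dist_coeffs': array([0.0272283, 0.       , 0.       , 0.       , 0.       ]), 'view': array([[ 2.70155235e-02, -9.99526078e-01, -1.47573763e-02,
        -9.87705738e+00],
       [-9.94698295e-01, -2.54138173e-02, -9.96465773e-02,
         5.27400580e+02],
       [ 9.92243114e-02,  1.73711415e-02, -9.94913453e-01,
         9.93038147e+02],
       [ 0.00000000e+00,  0.00000000e+00,  0.00000000e+00,
         1.00000000e+00]])}
side {'fx': 506.67277203260346, 'fy': 506.67277203260346, 'cx': 325.33648810579035, 'cy': 201.0862131737576, 'dist_coeffs': array([0.00927857, 0.        , 0.        , 0.        , 0.        ]), 'view': array([[-8.19119905e-01, -5.73396942e-01,  1.60788127e-02,
         4.19669365e+02],
       [-3.89917926e-01,  5.36016583e-01, -7.48765807e-01,
         2.22299747e+02],
       [ 4.20721514e-01, -6.19598394e-01, -6.62639599e-01,
         1.23921908e+03],
       [ 0.00000000e+00,  0.00000000e+00,  0.00000000e+00,
         1.00000000e+00]])}
{'time_s': 0.1, 'joints': array([70.56122317, 23.94303755, -0.5891125 , 92.48007184,  0.26994948,
       63.63650438, -3.03597252]), 'joint_vel': array([-0.01832416, -0.06380117,  0.07457253, -0.10516695,  0.02690419,
       -0.00698754, -0.05794298]), 'effort': array([ 2.88765928e-03, -8.52584195e+01,  6.41277172e-01, -4.26693034e+01,
       -4.88002365e-02,  1.64276623e-02, -3.29975978e-05]), 'tcp_pos': array([ 183.25910759, -597.22168223,  221.91985029]), 'eef_rot': array([-9.00057572e+01,  5.80191445e-02, -7.29386564e+01]), 'ft_force': array([-0.51647721, -0.15133658, -0.64081447]), 'wrist_torque': array([-0.07752391, -0.02152964,  0.04156135]), 'gripper_width': 93.91981107230283}
```

```bash
python3 - <<'E'
import cv2
for n in ("top","side"):
    i=cv2.imread(f"pics/{n}0.png"); cv2.imwrite(f"pics/{n}0b.png",cv2.resize(i,(800,500),interpolation=cv2.INTER_CUBIC))
E
```

```text
(no output)
```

View pics/top0.png

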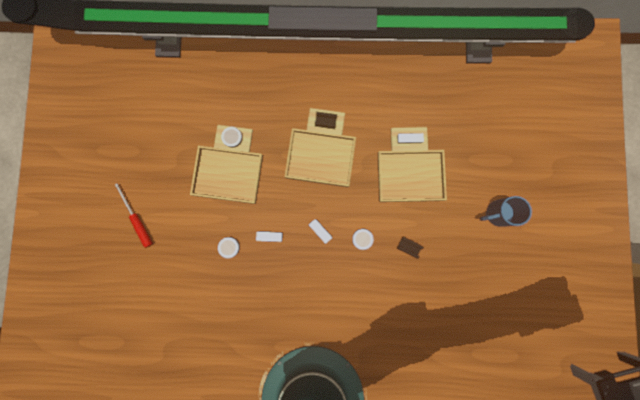

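View pics/side0.png

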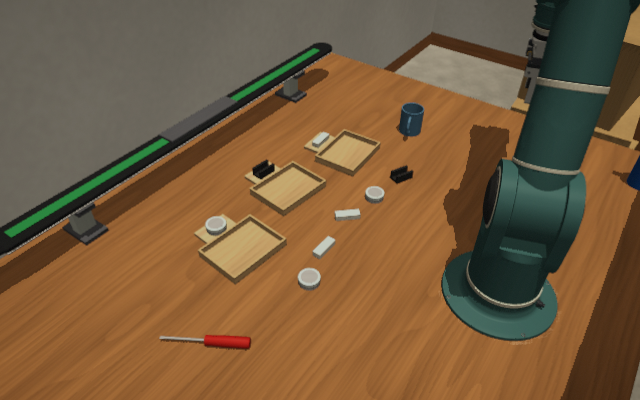

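The top view shows tins at about (228,248) and (363,239), stones at (269,237) and (320,231), the jaw cover at (410,247), the tins tray at (227,175), the jaws tray at (321,157) and the stones tray at (412,175). The mug is at (515,211) and the screwdriver at (133,215). I'll enlarge this.

```bash
python3 - <<'E'
import cv2
i=cv2.imread("pics/top0.png")
cv2.imwrite("pics/c1.png",cv2.resize(i[215:265,205:345],(784,280),interpolation=cv2.INTER_CUBIC))  #5.6
cv2.imwrite("pics/c2.png",cv2.resize(i[215:265,300:440],(784,280),interpolation=cv2.INTER_CUBIC))
cv2.imwrite("pics/c3.png",cv2.resize(i[100:210,180:460],(784,308),interpolation=cv2.INTER_CUBIC)) #2.8
E
```

```text
(no output)
```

View pics/c1.png

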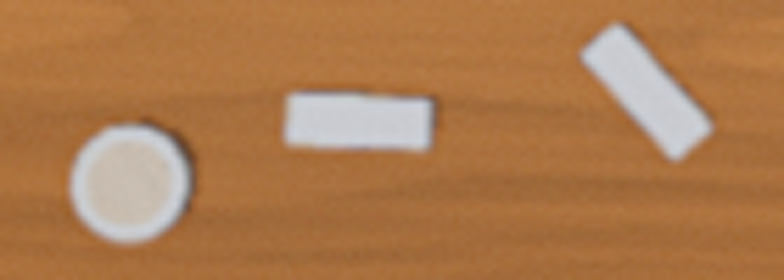

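View pics/c2.png

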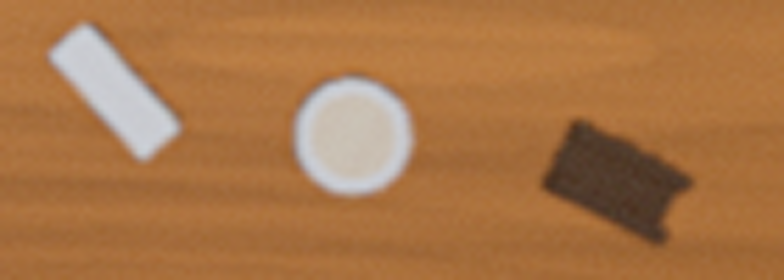

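View pics/c3.png

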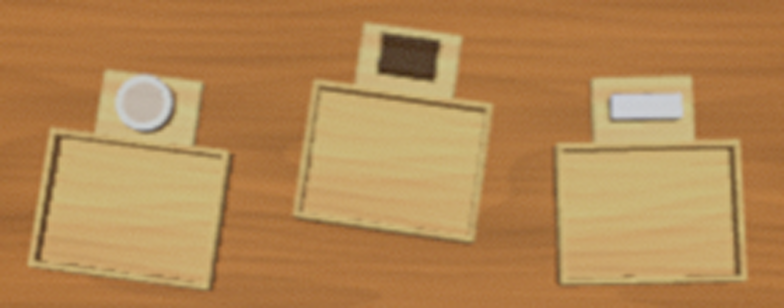

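```bash
cat > h.py <<'E'
import numpy as np,cv2
from rig import arm
from scipy.spatial.transform import Rotation as R
def back(name,uv,z):
    p=arm.camera_params(name);K=np.array([[p['fx'],0,p['cx']],[0,p['fy'],p['cy']],[0,0,1]])
    n=cv2.undistortPoints(np.array(uv,float).reshape(-1,1,2),K,p['dist_coeffs']).reshape(-1,2)
    V=p['view'];d=np.c_[n,np.ones(len(n))]@V[:3,:3];c=-V[:3,:3].T@V[:3,3]
    return (c+d*((z-c[2])/d[:,2])[:,None])[:,:2]
def proj(name,P):
    p=arm.camera_params(name);K=np.array([[p['fx'],0,p['cx']],[0,p['fy'],p['cy']],[0,0,1]])
    V=p['view'];return cv2.projectPoints(np.array(P,float),cv2.Rodrigues(V[:3,:3])[0],V[:3,3],K,p['dist_coeffs'])[0].reshape(-1,2)
def unc(uv,s,ox,oy): return (np.array(uv,float)+.5)/s-.5+[ox,oy]
E
python3 - <<'E'
from h import *
def rep(n,uv,s,ox,oy,z):
    w=back('top',unc(uv,s,ox,oy),z);c=w.mean(0)
    if len(w)==1: print(n,c.round(1));return
    e=[w[(i+1)%4]-w[i] for i in range(4)]
    a=(e[0]-e[2]);b=e[1]-e[3]
    print(n,c.round(1),'e0 len',np.linalg.norm(a)/2,'ang',np.degrees(np.arctan2(a[1],a[0])),'e1 len',np.linalg.norm(b)/2,np.degrees(np.arctan2(b[1],b[0])))
rep('stone1',[(288,92),(433,97),(430,150),(284,146)],5.6,205,215,18)
rep('stone2',[(620,22),(713,129),(676,161),(581,54)],5.6,205,215,18)
rep('tin1',[(130,184)],5.6,205,215,22)
rep('tin2',[(354,136)],5.6,300,215,22)
rep('jaw',[(577,121),(692,183),(662,243),(544,186)],5.6,300,215,28)
rep('Ttin',[(52,129),(231,151),(210,290),(29,265)],2.8,180,100,25)
rep('Tjaw',[(315,80),(492,103),(473,242),(293,216)],2.8,180,100,25)
rep('Tstone',[(556,144),(740,140),(747,279),(560,284)],2.8,180,100,25)
print('mug',back('top',[(517,211)],90),'sd',back('top',[(117,184),(150,246)],15))
# side check
for n,p in dict(tin1=(0,0)).items(): pass
E
```

```text
stone1 [426.3 131.6] e0 len 71.6595245835891 ang -90.25327432175389 e1 len 26.19660728195995 178.54968840569944
stone2 [444.7  -9.9] e0 len 69.81973588645708 ang -137.0975920823879 e1 len 24.39145259846158 131.51263108866178
tin1 [392.9 241.5]
tin2 [ 426.1 -126.7]
jaw [ 407.1 -253.4] e0 len 61.83943238120912 ang -115.70416100697312 e1 len 33.8534710699893 153.5830425401645
Ttin [595.2 255.3] e0 len 181.00695361063876 ang -96.03666535338522 e1 len 139.42223500135117 173.85766890593547
Tjaw [650.5  -4.2] e0 len 179.45467134363915 ang -96.57658107892614 e1 len 140.54642020750546 173.13398870279437
Tstone [ 604.8 -259.1] e0 len 181.56830464355806 ang -87.23722056507971 e1 len 139.0774488091607 -177.6561062319138
mug [[ 507.52734891 -507.01440464]] sd [[560.87993053 561.70977434]
 [391.24143656 457.38159033]]
```

```bash
cat >> h.py <<'E'
def rt(yaw): return R.from_euler('xyz',[-90,0,yaw],degrees=True)
def plan(wps,g):
    """wps: list of (x,y,z,yaw); yaw None keep"""
    s=arm.state();p=np.array(s['tcp_pos']);r=R.from_euler('xyz',s['eef_rot'],degrees=True)
    print('t',round(s['time_s'],2),'tcp',p.round(1),s['eef_rot'].round(2),'F',s['ft_force'].round(1),'w',round(s['gripper_width'],1))
    k=0
    for w in wps:
        q=np.array(w[:3],float);cur=R.from_euler('xyz',s['eef_rot'],degrees=True).as_matrix()[:,0]
        t=w[3]
        a=rt(t);
        if r.as_matrix()[:,0]@a.as_matrix()[:,0]<0: a=rt(t+180)
        rv=(r.inv()*a).as_rotvec(degrees=True)
        n=int(np.ceil(max(np.linalg.norm(rv)/4,np.linalg.norm(q-p)/39,1)))
        for i in range(n):
            sh=r.inv().apply(q-p)/(n-i)/40; dr=rv/n
            row=np.r_[dr/4,sh].round(2)
            p=p+r.apply(row[3:]*40); r=r*R.from_rotvec(row[:3]*4,degrees=True)
            k+=1; print(k,(row+0.).tolist()+[g])
        print('--',p.round(1),r.as_euler('xyz',degrees=True).round(1))
E
python3 -c "
from h import *
print(proj('side',[(392.9,241.5,22),(426.3,131.6,18),(444.7,-9.9,18),(426.1,-126.7,22),(407.1,-253.4,28)]))
plan([(407.1,-253.4,90,-26)],1)"
```

```text
[[308.87662297 275.48085317]
 [323.54267071 244.3497002 ]
 [347.22747232 211.82928471]
 [374.43739433 191.43648731]
 [401.22901128 170.58326943]]
t 0.1 tcp [ 183.3 -597.2  221.9] [-9.001e+01  6.000e-02 -7.294e+01] F [-0.5 -0.2 -0.6] w 93.9
1 [0.0, -0.98, 0.0, -0.55, 0.28, 0.66, 1]
2 [0.0, -0.98, 0.0, -0.5, 0.27, 0.69, 1]
3 [0.0, -0.98, 0.0, -0.45, 0.28, 0.72, 1]
4 [0.0, -0.98, 0.0, -0.4, 0.27, 0.75, 1]
5 [0.0, -0.98, 0.0, -0.35, 0.28, 0.78, 1]
6 [0.0, -0.98, 0.0, -0.3, 0.27, 0.8, 1]
7 [0.0, -0.98, 0.0, -0.24, 0.28, 0.82, 1]
8 [0.0, -0.98, 0.0, -0.18, 0.27, 0.84, 1]
9 [0.0, -0.98, 0.0, -0.13, 0.28, 0.85, 1]
10 [0.0, -0.98, 0.0, -0.07, 0.27, 0.85, 1]
11 [0.0, -0.98, 0.0, -0.01, 0.28, 0.85, 1]
12 [0.0, -0.98, 0.0, 0.05, 0.27, 0.86, 1]
-- [ 407.1 -253.3   90.2] [-90.    0.  -25.9]
```

The side view agrees with the top-view measurements. I'll move over the jaw cover.

Request:
{"op": "carry_out", "data": {"plan": [[[0,-0.98,0,-0.55,0.28,0.66,1],[0,-0.98,0,-0.5,0.27,0.69,1],[0,-0.98,0,-0.45,0.28,0.72,1],[0,-0.98,0,-0.4,0.27,0.75,1],[0,-0.98,0,-0.35,0.28,0.78,1],[0,-0.98,0,-0.3,0.27,0.8,1],[0,-0.98,0,-0.24,0.28,0.82,1],[0,-0.98,0,-0.18,0.27,0.84,1]]]}}

```text
time_s: 0.77
tcp_pos: [333.0, -366.9, 133.9]
eef_rot: [-90.0, 0.0, -41.4]
ft_force: [1.2, -1.2, -0.2]
gripper_width: 94.2
```

Request:
{"op": "carry_out", "data": {"plan": [[[0,-0.98,0,-0.13,0.28,0.85,1],[0,-0.98,0,-0.07,0.27,0.85,1],[0,-0.98,0,-0.01,0.28,0.85,1],[0,-0.98,0,0.05,0.27,0.86,1],[0,0,0,0,0,0,1],[0,0,0,0,0,0,1],[0,0,0,0,0,0,1]]]}}

```text
time_s: 1.35
tcp_pos: [407.0, -254.0, 90.4]
eef_rot: [-90.0, 0.0, -25.9]
ft_force: [-0.1, 0.3, 0.5]
gripper_width: 94.2
```

```bash
python3 -c "
from h import *
plan([(407.1,-253.4,50,-26),(407.1,-253.4,20.5,-26)],1)"
```

```text
t 1.35 tcp [ 407.  -254.    90.4] [-9.001e+01  3.000e-02 -2.594e+01] F [-0.1  0.3  0.5] w 94.2
1 [0.0, 0.01, 0.0, 0.0, 0.5, 0.01, 1]
2 [0.0, 0.01, 0.0, 0.0, 0.51, 0.01, 1]
-- [ 407.3 -253.3   50. ] [-90.   0. -26.]
3 [0.0, 0.0, -0.01, 0.0, 0.74, 0.0, 1]
-- [ 407.3 -253.3   20.4] [-90.  -0. -26.]
```

Tracking is accurate, with about 0.3 s to settle. Now descend and close.

Request:
{"op": "carry_out", "data": {"plan": [[[0,0,0,0,0.5,0.01,1],[0,0,0,0,0.5,0.01,1],[0,0,0,0,0.37,0,1],[0,0,0,0,0.37,0,1],[0,0,0,0,0,0,1],[0,0,0,0,0,0,1],[0,0,0,0,0,0,-1],[0,0,0,0,0,0,-1]]], "force": 25}}

```text
time_s: 2.02
tcp_pos: [407.9, -253.6, 21.8]
eef_rot: [-90.0, -0.1, -25.9]
ft_force: [-0.5, 0.4, -0.8]
gripper_width: 84.0
```

Request:
{"op": "carry_out", "data": {"plan": [[[0,0,0,0,0,0,-1],[0,0,0,0,0,0,-1],[0,0,0,0,0,0,-1],[0,0,0,0,0,0,-1],[0,0,0,0,0,0,-1],[0,0,0,0,0,0,-1]]]}}

```text
time_s: 2.52
tcp_pos: [407.6, -252.9, 20.9]
eef_rot: [-90.0, 0.0, -25.9]
ft_force: [0.3, -0.8, 0.8]
gripper_width: 43.9
```

```bash
python3 -c "
from h import *
plan([(407.1,-253.4,90,-26),(650.5,-4.2,90,-6.7)],-1)"
```

```text
t 2.52 tcp [ 407.6 -252.9   20.9] [-90.     0.   -25.89] F [ 0.3 -0.8  0.8] w 43.9
1 [0.0, 0.01, 0.0, 0.0, -0.86, -0.01, -1]
2 [0.0, 0.01, 0.0, -0.01, -0.87, -0.01, -1]
-- [ 406.9 -253.4   90.1] [-90.   0. -26.]
3 [0.0, -0.54, 0.0, 0.31, 0.0, 0.92, -1]
4 [0.0, -0.54, 0.0, 0.34, 0.0, 0.91, -1]
5 [0.0, -0.54, 0.0, 0.37, 0.0, 0.89, -1]
6 [0.0, -0.54, 0.0, 0.41, 0.0, 0.88, -1]
7 [0.0, -0.54, 0.0, 0.44, 0.0, 0.86, -1]
8 [0.0, -0.54, 0.0, 0.47, 0.0, 0.85, -1]
9 [0.0, -0.54, 0.0, 0.5, 0.0, 0.83, -1]
10 [0.0, -0.54, 0.0, 0.53, 0.0, 0.8, -1]
11 [0.0, -0.54, 0.0, 0.57, 0.0, 0.79, -1]
-- [650.6  -4.1  90.1] [-90.    0.   -6.5]
```

Request:
{"op": "carry_out", "data": {"plan": [[[0,0,0,0,0,0,-1],[0,0,0,0,0,0,-1],[0,0,0,0,0,0,-1],[0,0,0,0,0,0,-1],[0,0,0,0,0,0,-1],[0,0,0,0,-0.5,0,-1],[0,0,0,0,-0.6,0,-1],[0,0,0,0,-0.6,0,-1]]]}}

```text
time_s: 3.18
tcp_pos: [407.2, -252.5, 89.3]
eef_rot: [-90.0, 0.1, -25.9]
ft_force: [1.2, -0.5, -1.4]
gripper_width: 35.8
```

Request:
{"op": "carry_out", "data": {"plan": [[[0,-0.54,0,0.31,0,0.92,-1],[0,-0.54,0,0.34,0,0.91,-1],[0,-0.54,0,0.37,0,0.89,-1],[0,-0.54,0,0.41,0,0.88,-1],[0,-0.54,0,0.44,0,0.86,-1],[0,-0.54,0,0.47,0,0.85,-1],[0,-0.54,0,0.5,0,0.83,-1],[0,-0.54,0,0.53,0,0.8,-1]]]}}

```text
time_s: 3.85
tcp_pos: [624.6, -29.4, 88.7]
eef_rot: [-90.0, 0.0, -8.5]
ft_force: [1.9, -0.8, 0.2]
gripper_width: 36.2
```

Request:
{"op": "carry_out", "data": {"plan": [[[0,-0.54,0,0.57,0,0.79,-1],[0,0,0,0,0,0,-1],[0,0,0,0,0,0,-1],[0,0,0,0,0,0,-1]]]}}

```text
time_s: 4.18
tcp_pos: [650.5, -3.7, 88.3]
eef_rot: [-90.0, 0.1, -6.5]
ft_force: [-0.9, -0.5, -1.0]
gripper_width: 35.9
```

```bash
python3 -c "
from h import *
cv2.imwrite('pics/s1.png',arm.grab_frame('side')[:,:,::-1])
plan([(650.5,-4.2,50,-6.7),(650.5,-4.2,27,-6.7)],-1)"
```

```text
t 4.23 tcp [650.3  -4.3  88.5] [-9.004e+01  5.000e-02 -6.530e+00] F [-0.3  0.1 -0.8] w 36.1
1 [0.01, 0.04, -0.01, 0.0, 0.96, 0.0, -1]
-- [650.3  -4.3  50.1] [-90.    0.   -6.7]
2 [0.0, 0.0, 0.0, 0.01, 0.58, 0.0, -1]
-- [650.7  -4.4  26.9] [-90.    0.   -6.7]
```

View pics/s1.png

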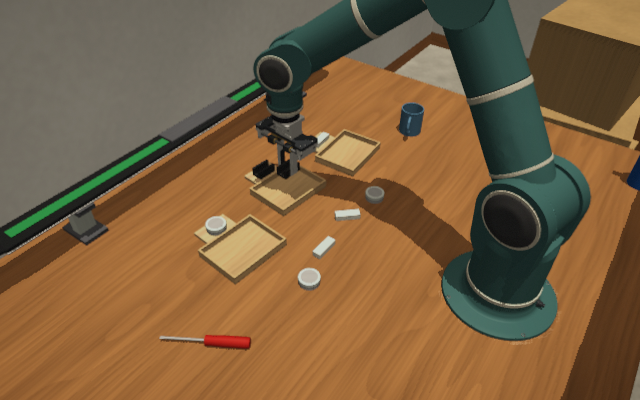

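The jaw cover is held (width 36) over the jaws tray at about (290,185). Lower it and release.

Request:
{"op": "carry_out", "data": {"plan": [[[0,0.04,0,0,0.6,0,-1],[0,0,0,0,0.56,0,-1],[0,0,0,0,0.38,0,-1],[0,0,0,0,0,0,-1],[0,0,0,0,0,0,-1],[0,0,0,0,0,0,0.4],[0,0,0,0,0,0,0.4],[0,0,0,0,0,0,0.4]]]}}

```text
time_s: 4.9
tcp_pos: [651.3, -3.4, 28.0]
eef_rot: [-90.0, -0.0, -6.6]
ft_force: [0.2, 0.3, 0.5]
gripper_width: 52.3
```

Request:
{"op": "carry_out", "data": {"plan": [[[0,0,0,0,0,0,0.4],[0,0,0,0,0,0,0.4],[0,0,0,0,-0.4,0,0.4],[0,0,0,0,-0.6,0,0.4],[0,0,0,0,-0.6,0,0.4],[0,0,0,0,0,0,0.4]]]}}

```text
time_s: 5.4
tcp_pos: [653.2, -2.9, 95.9]
eef_rot: [-90.0, -0.3, -6.6]
ft_force: [1.5, -0.1, 0.7]
gripper_width: 65.9
```

```bash
python3 -c "
from h import *
cv2.imwrite('pics/s2.png',cv2.resize(arm.grab_frame('side')[100:250,180:440,::-1],None,fx=3,fy=3))
plan([(426.1,-126.7,80,-20)],1)"
```

```text
t 5.45 tcp [652.3  -3.2  93.8] [-89.98  -0.22  -6.62] F [-0.5 -0.  -0.3] w 65.7
1 [0.0, 0.48, 0.01, -0.75, 0.05, -0.53, 1]
2 [0.0, 0.48, 0.01, -0.73, 0.05, -0.56, 1]
3 [0.0, 0.48, 0.01, -0.72, 0.05, -0.58, 1]
4 [0.0, 0.48, 0.01, -0.69, 0.04, -0.6, 1]
5 [0.0, 0.48, 0.01, -0.68, 0.05, -0.63, 1]
6 [0.0, 0.48, 0.01, -0.65, 0.05, -0.65, 1]
7 [0.0, 0.48, 0.01, -0.63, 0.04, -0.67, 1]
-- [ 426.2 -126.7   80.1] [-90.    0.1 -20.1]
```

View pics/s2.png

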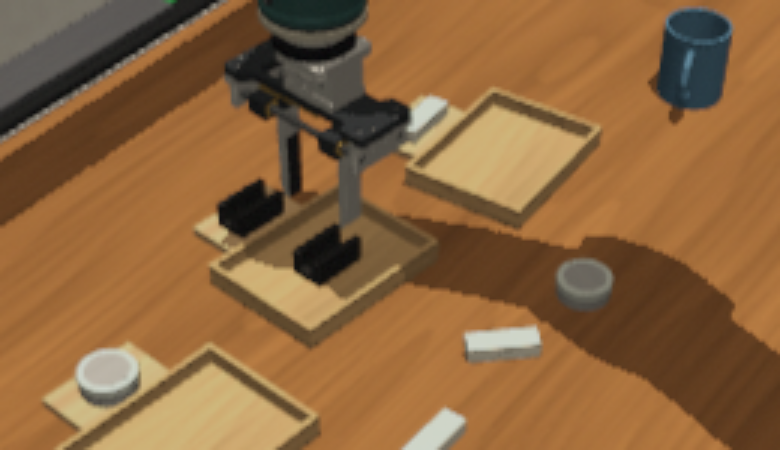

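The jaw cover lies flat in the middle of its tray at crop (327,254). Next is the tin at (426,-127).

Request:
{"op": "carry_out", "data": {"plan": [[[0,0.48,0,-0.75,0,-0.53,1],[0,0.48,0,-0.73,0,-0.56,1],[0,0.48,0,-0.72,0.05,-0.58,1],[0,0.48,0,-0.69,0.07,-0.6,1],[0,0.48,0,-0.68,0.07,-0.63,1],[0,0.48,0,-0.65,0.07,-0.65,1],[0,0.48,0,-0.63,0.07,-0.67,1],[0,0,0,0,0,0,1]]]}}

```text
time_s: 6.12
tcp_pos: [418.6, -129.6, 76.7]
eef_rot: [-90.1, 0.2, -20.4]
ft_force: [0.8, -1.0, -0.5]
gripper_width: 93.8
```

Request:
{"op": "carry_out", "data": {"plan": [[[0,0,0,0,0,0,1],[0,0,0,0,0,0,1],[0,0,0,0,0,0,1]]]}}

```text
time_s: 6.37
tcp_pos: [425.7, -126.2, 78.0]
eef_rot: [-90.0, -0.0, -20.0]
ft_force: [0.5, -0.8, -0.9]
gripper_width: 94.0
```

```bash
python3 -c "
from h import *
plan([(426.1,-126.7,50,-20),(426.1,-126.7,20.5,-20)],1)"
```

```text
t 6.37 tcp [ 425.7 -126.2   78. ] [-8.997e+01 -2.000e-02 -1.999e+01] F [ 0.5 -0.8 -0.9] w 94.0
1 [-0.01, 0.0, 0.0, 0.01, 0.7, -0.01, 1]
-- [ 426.  -126.7   50. ] [-90.  -0. -20.]
2 [0.0, 0.0, 0.0, 0.0, 0.74, 0.0, 1]
-- [ 426.  -126.7   20.4] [-90.  -0. -20.]
```

Request:
{"op": "carry_out", "data": {"plan": [[[0,0,0,0.01,0.5,-0.01,1],[0,0,0,0,0.5,0,1],[0,0,0,0,0.44,0,1],[0,0,0,0,0,0,1],[0,0,0,0,0,0,1],[0,0,0,0,0,0,-1],[0,0,0,0,0,0,-1],[0,0,0,0,0,0,-1]]]}}

```text
time_s: 7.03
tcp_pos: [425.4, -127.2, 20.8]
eef_rot: [-90.0, -0.0, -20.0]
ft_force: [-0.3, 0.3, 0.2]
gripper_width: 77.6
```

Request:
{"op": "carry_out", "data": {"plan": [[[0,0,0,0,0,0,-1],[0,0,0,0,0,0,-1],[0,0,0,0,0,0,-1],[0,0,0,0,0,0,-1],[0,0,0,0,0,0,-1]]]}}

```text
time_s: 7.45
tcp_pos: [425.1, -127.4, 20.6]
eef_rot: [-90.0, -0.0, -20.1]
ft_force: [-1.3, -0.5, 3.3]
gripper_width: 55.2
```

Request:
{"op": "carry_out", "data": {"plan": [[[0,0,0,0,0,0,-1],[0,0,0,0,-0.5,0,-1],[0,0,0,0,-0.6,0,-1],[0,0,0,0,-0.6,0,-1],[0,0,0,0,0,0,-1],[0,0,0,0,0,0,-1],[0,0,0,0,0,0,-1]]]}}

```text
time_s: 8.03
tcp_pos: [424.7, -127.4, 87.9]
eef_rot: [-90.0, 0.0, -20.1]
ft_force: [-0.7, -0.3, -0.8]
gripper_width: 55.5
```

```bash
python3 -c "
from h import *
plan([(591,215.5,85,-6)],-1)"
```

```text
t 8.03 tcp [ 424.7 -127.4   87.9] [-9.001e+01  3.000e-02 -2.007e+01] F [-0.7 -0.3 -0.8] w 55.5
1 [0.0, -0.35, 0.0, 0.1, 0.01, 0.95, -1]
2 [0.0, -0.35, 0.0, 0.12, 0.01, 0.94, -1]
3 [0.0, -0.35, 0.0, 0.14, 0.01, 0.94, -1]
4 [0.0, -0.35, 0.0, 0.17, 0.01, 0.94, -1]
5 [0.0, -0.35, 0.0, 0.19, 0.01, 0.93, -1]
6 [0.0, -0.35, 0.0, 0.21, 0.0, 0.93, -1]
7 [0.0, -0.35, 0.0, 0.23, 0.01, 0.93, -1]
8 [0.0, -0.35, 0.0, 0.26, 0.0, 0.92, -1]
9 [0.0, -0.35, 0.0, 0.28, 0.01, 0.91, -1]
10 [0.0, -0.35, 0.0, 0.29, 0.0, 0.9, -1]
-- [590.8 215.4  85.1] [-90.    0.   -6.1]
```

Request:
{"op": "carry_out", "data": {"plan": [[[0,-0.35,0,0.1,0,0.95,-1],[0,-0.35,0,0.12,0,0.94,-1],[0,-0.35,0,0.14,0,0.94,-1],[0,-0.35,0,0.17,0,0.94,-1],[0,-0.35,0,0.19,0,0.93,-1],[0,-0.35,0,0.21,0,0.93,-1],[0,-0.35,0,0.23,0,0.93,-1],[0,-0.35,0,0.26,0,0.92,-1]]]}}

```text
time_s: 8.7
tcp_pos: [558.0, 148.8, 86.9]
eef_rot: [-90.0, 0.1, -8.8]
ft_force: [0.4, -0.6, -1.3]
gripper_width: 55.5
```

Request:
{"op": "carry_out", "data": {"plan": [[[0,-0.35,0,0.28,0,0.91,-1],[0,-0.35,0,0.29,0,0.9,-1],[0,0,0,0,0,0,-1],[0,0,0,0,0,0,-1],[0,0,0,0,0,0,-1],[0,0,0,0,0,0,-1]]]}}

```text
time_s: 9.2
tcp_pos: [590.7, 214.1, 87.5]
eef_rot: [-90.1, 0.1, -6.1]
ft_force: [0.0, 0.4, -0.9]
gripper_width: 55.1
```

```bash
python3 -c "
from h import *
plan([(591,215.5,50,-6),(591,215.5,27,-6)],-1)"
```

```text
t 9.2 tcp [590.7 214.1  87.5] [-9.006e+01  7.000e-02 -6.130e+00] F [ 0.   0.4 -0.9] w 55.1
1 [0.02, -0.03, -0.02, 0.01, 0.94, 0.04, -1]
-- [591.2 215.7  49.9] [-90.  -0.  -6.]
2 [0.0, 0.0, 0.0, 0.0, 0.57, 0.0, -1]
-- [591.2 215.7  27.1] [-90.  -0.  -6.]
```

Request:
{"op": "carry_out", "data": {"plan": [[[0,0,0,0,0.6,0.02,-1],[0,0,0,0,0.55,0,-1],[0,0,0,0,0.37,0,-1],[0,0,0,0,0,0,-1],[0,0,0,0,0,0,-1],[0,0,0,0,0,0,0.7],[0,0,0,0,0,0,0.7],[0,0,0,0,0,0,0.7]]]}}

```text
time_s: 9.87
tcp_pos: [591.7, 216.4, 28.7]
eef_rot: [-90.0, -0.1, -6.1]
ft_force: [0.1, -0.3, -0.0]
gripper_width: 71.9
```

Request:
{"op": "carry_out", "data": {"plan": [[[0,0,0,0,0,0,0.7],[0,0,0,0,-0.4,0,0.7],[0,0,0,0,-0.6,0,0.7],[0,0,0,0,-0.5,0,0.7],[0,0,0,0,0,0,0.7],[0,0,0,0,0,0,0.7]]]}}

```text
time_s: 10.37
tcp_pos: [591.9, 216.4, 88.9]
eef_rot: [-90.0, -0.1, -6.1]
ft_force: [-0.4, -0.3, -0.7]
gripper_width: 80.1
```

```bash
python3 -c "
from h import *
cv2.imwrite('pics/s3.png',cv2.resize(arm.grab_frame('side')[100:300,180:440,::-1],None,fx=3,fy=3))
plan([(392.9,241.5,80,20)],1)"
```

```text
t 10.42 tcp [591.3 216.2  87.8] [-8.999e+01 -3.000e-02 -6.060e+00] F [ 0.5 -0.5 -0.3] w 80.2
1 [0.0, -0.93, 0.0, -0.71, 0.03, 0.02, 1]
2 [0.0, -0.93, 0.0, -0.71, 0.03, 0.06, 1]
3 [0.0, -0.93, 0.0, -0.71, 0.03, 0.11, 1]
4 [0.0, -0.93, 0.0, -0.7, 0.03, 0.15, 1]
5 [0.0, -0.93, 0.0, -0.69, 0.02, 0.2, 1]
6 [0.0, -0.93, 0.0, -0.67, 0.03, 0.24, 1]
7 [0.0, -0.93, 0.0, -0.65, 0.02, 0.28, 1]
-- [393.1 241.4  80.1] [-90.  -0.  20.]
```

View pics/s3.png

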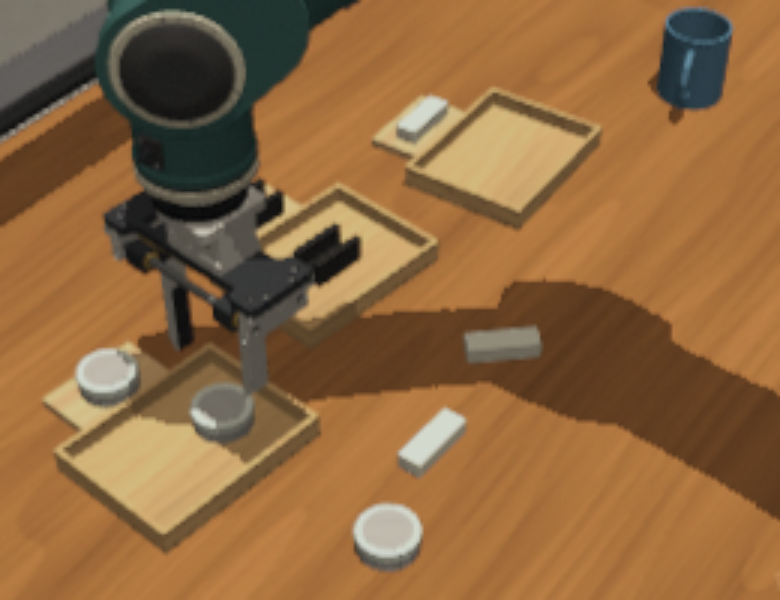

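The tin is flat in the tins tray at crop (222,412). Now the other tin.

Request:
{"op": "carry_out", "data": {"plan": [[[0,-0.93,0,-0.71,0.03,0.02,1],[0,-0.93,0,-0.71,0.03,0.06,1],[0,-0.93,0,-0.71,0.03,0.11,1],[0,-0.93,0,-0.7,0.03,0.15,1],[0,-0.93,0,-0.69,0.03,0.2,1],[0,-0.93,0,-0.67,0.03,0.24,1],[0,-0.93,0,-0.65,0,0.28,1],[0,0,0,0,0,0,1]]]}}

```text
time_s: 11.08
tcp_pos: [388.0, 241.6, 79.6]
eef_rot: [-90.0, 0.2, 20.5]
ft_force: [-0.3, 1.2, 0.2]
gripper_width: 94.0
```

Request:
{"op": "carry_out", "data": {"plan": [[[0,0,0,0,0,0,1],[0,0,0,0,0,0,1],[0,0,0,0,0,0,1]]]}}

```text
time_s: 11.33
tcp_pos: [393.7, 241.3, 80.2]
eef_rot: [-90.0, 0.0, 19.9]
ft_force: [0.7, 0.1, 0.8]
gripper_width: 94.0
```

```bash
python3 -c "
from h import *
plan([(392.9,241.5,50,20),(392.9,241.5,20.5,20)],1)"
```

```text
t 11.33 tcp [393.7 241.3  80.2] [-8.999e+01  1.000e-02  1.989e+01] F [0.7 0.1 0.8] w 94.0
1 [0.0, -0.03, 0.0, -0.02, 0.76, 0.01, 1]
-- [392.8 241.5  49.8] [-90.   0.  20.]
2 [0.0, 0.0, 0.0, 0.0, 0.73, 0.0, 1]
-- [392.8 241.5  20.6] [-90.   0.  20.]
```

Request:
{"op": "carry_out", "data": {"plan": [[[0,0,0,-0.01,0.5,0,1],[0,0,0,0,0.5,0,1],[0,0,0,0,0.49,0,1],[0,0,0,0,0,0,1],[0,0,0,0,0,0,1],[0,0,0,0,0,0,-1],[0,0,0,0,0,0,-1],[0,0,0,0,0,0,-1]]]}}

```text
time_s: 12.0
tcp_pos: [393.0, 241.4, 21.5]
eef_rot: [-90.0, -0.0, 20.0]
ft_force: [-0.7, 0.3, 0.5]
gripper_width: 77.4
```

Request:
{"op": "carry_out", "data": {"plan": [[[0,0,0,0,0,0,-1],[0,0,0,0,0,0,-1],[0,0,0,0,0,0,-1],[0,0,0,0,0,0,-1],[0,0,0,0,0,0,-1]]]}}

```text
time_s: 12.42
tcp_pos: [392.8, 241.4, 21.0]
eef_rot: [-90.0, -0.0, 20.0]
ft_force: [-1.3, -1.2, 5.0]
gripper_width: 55.7
```

Request:
{"op": "carry_out", "data": {"plan": [[[0,0,0,0,0,0,-1],[0,0,0,0,-0.5,0,-1],[0,0,0,0,-0.6,0,-1],[0,0,0,0,-0.6,0,-1],[0,0,0,0,0,0,-1],[0,0,0,0,0,0,-1],[0,0,0,0,0,0,-1]]]}}

```text
time_s: 13.0
tcp_pos: [392.5, 241.0, 88.4]
eef_rot: [-90.0, 0.0, 20.0]
ft_force: [0.5, 0.9, -1.5]
gripper_width: 55.2
```

```bash
python3 -c "
from h import *
plan([(599.4,295.1,88,-6)],-1)"
```

```text
t 13.0 tcp [392.5 241.   88.4] [-9.001e+01  2.000e-02  1.996e+01] F [ 0.5  0.9 -1.5] w 55.2
1 [0.0, 0.93, 0.0, 0.76, 0.0, -0.07, -1]
2 [0.0, 0.93, 0.0, 0.76, 0.0, -0.02, -1]
3 [0.0, 0.93, 0.0, 0.76, 0.0, 0.03, -1]
4 [0.0, 0.93, 0.0, 0.76, 0.0, 0.08, -1]
5 [0.0, 0.93, 0.0, 0.76, 0.0, 0.13, -1]
6 [0.0, 0.93, 0.0, 0.74, 0.0, 0.17, -1]
7 [0.0, 0.93, 0.0, 0.74, 0.01, 0.22, -1]
-- [599.6 295.   87.9] [-90.    0.   -6.1]
```

Request:
{"op": "carry_out", "data": {"plan": [[[0,0.93,0,0.76,0,-0.07,-1],[0,0.93,0,0.76,0,-0.02,-1],[0,0.93,0,0.76,0,0.03,-1],[0,0.93,0,0.76,0,0.08,-1],[0,0.93,0,0.76,0,0.13,-1],[0,0.93,0,0.74,0,0.17,-1],[0,0.93,0,0.74,0,0.22,-1],[0,0,0,0,0,0,-1]]]}}

```text
time_s: 13.67
tcp_pos: [603.4, 295.6, 86.7]
eef_rot: [-90.0, 0.0, -6.4]
ft_force: [0.7, 0.3, -0.4]
gripper_width: 55.3
```

Request:
{"op": "carry_out", "data": {"plan": [[[0,0,0,0,0,0,-1],[0,0,0,0,0,0,-1],[0,0,0,0,0,0,-1]]]}}

```text
time_s: 13.92
tcp_pos: [598.5, 295.4, 88.1]
eef_rot: [-90.0, 0.1, -6.0]
ft_force: [0.4, 0.0, -0.6]
gripper_width: 55.0
```

```bash
python3 -c "
from h import *
plan([(599.4,295.1,50,-6),(599.4,295.1,27,-6)],-1)"
```

```text
t 13.92 tcp [598.5 295.4  88.1] [-9.005e+01  8.000e-02 -5.980e+00] F [ 0.4  0.  -0.6] w 55.0
1 [0.01, 0.01, -0.02, 0.02, 0.95, 0.0, -1]
-- [599.2 295.2  50.1] [-90.  -0.  -6.]
2 [0.0, 0.0, 0.0, 0.0, 0.58, 0.0, -1]
-- [599.2 295.2  26.9] [-90.  -0.  -6.]
```

Request:
{"op": "carry_out", "data": {"plan": [[[0,0,0,0.01,0.6,0,-1],[0,0,0,0,0.55,0,-1],[0,0,0,0,0.37,0,-1],[0,0,0,0,0,0,-1],[0,0,0,0,0,0,-1],[0,0,0,0,0,0,0.7],[0,0,0,0,0,0,0.7],[0,0,0,0,0,0,0.7]]]}}

```text
time_s: 14.58
tcp_pos: [600.5, 295.6, 29.1]
eef_rot: [-90.0, -0.1, -6.1]
ft_force: [0.1, -0.8, 0.1]
gripper_width: 71.6
```

Request:
{"op": "carry_out", "data": {"plan": [[[0,0,0,0,0,0,0.7],[0,0,0,0,-0.4,0,0.7],[0,0,0,0,-0.6,0,0.7],[0,0,0,0,-0.5,0,0.7],[0,0,0,0,0,0,0.7],[0,0,0,0,0,0,0.7]]]}}

```text
time_s: 15.08
tcp_pos: [600.9, 295.8, 90.3]
eef_rot: [-89.9, -0.1, -6.1]
ft_force: [0.4, 0.4, -0.3]
gripper_width: 79.7
```

```bash
python3 -c "
from h import *
cv2.imwrite('pics/s4.png',cv2.resize(arm.grab_frame('side')[100:300,180:440,::-1],None,fx=3,fy=3))
plan([(426.3,131.6,80,-.8)],.6)"
```

```text
t 15.13 tcp [600.3 295.4  89. ] [-8.998e+01 -5.000e-02 -6.060e+00] F [-0.4 -0.5 -0.5] w 80.1
1 [0.0, -0.19, 0.0, -0.56, 0.03, -0.65, 0.6]
2 [0.0, -0.19, 0.0, -0.56, 0.03, -0.64, 0.6]
3 [0.0, -0.19, 0.0, -0.57, 0.03, -0.63, 0.6]
4 [0.0, -0.19, 0.0, -0.58, 0.03, -0.62, 0.6]
5 [0.0, -0.19, 0.0, -0.59, 0.03, -0.62, 0.6]
6 [0.0, -0.19, 0.0, -0.6, 0.03, -0.61, 0.6]
7 [0.0, -0.19, 0.0, -0.61, 0.04, -0.6, 0.6]
-- [426.3 131.7  80. ] [-90.   -0.1  -0.7]
```

View pics/s4.png

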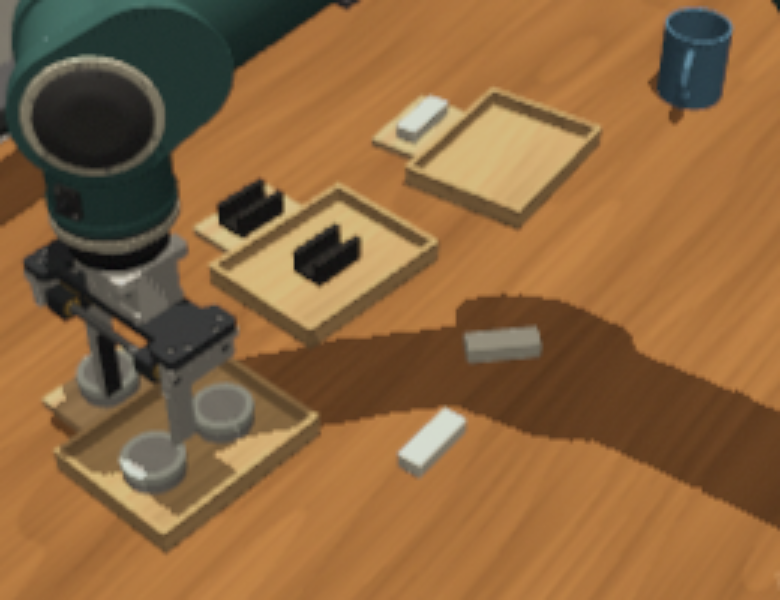

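Both tins are in, at crop (153,462) and (222,412). Next is the stone at (426,132).

Request:
{"op": "carry_out", "data": {"plan": [[[0,-0.19,0,-0.56,0,-0.65,0.6],[0,-0.19,0,-0.56,0.03,-0.64,0.6],[0,-0.19,0,-0.57,0.03,-0.63,0.6],[0,-0.19,0,-0.58,0.03,-0.62,0.6],[0,-0.19,0,-0.59,0.03,-0.62,0.6],[0,-0.19,0,-0.6,0.03,-0.61,0.6],[0,-0.19,0,-0.61,0.03,-0.6,0.6],[0,0,0,0,0,0,0.6]]]}}

```text
time_s: 15.8
tcp_pos: [421.3, 127.3, 79.7]
eef_rot: [-90.2, 0.2, -0.8]
ft_force: [2.0, 0.2, -0.6]
gripper_width: 75.3
```

Request:
{"op": "carry_out", "data": {"plan": [[[0,0,0,0,0,0,0.6],[0,0,0,0,0,0,0.6],[0,0,0,0,0,0,0.6]]]}}

```text
time_s: 16.05
tcp_pos: [426.7, 132.4, 80.8]
eef_rot: [-90.0, -0.0, -0.7]
ft_force: [-0.4, 1.0, 0.0]
gripper_width: 75.3
```

```bash
python3 -c "
from h import *
plan([(426.3,131.6,50,-.8),(426.3,131.6,20,-.8)],.6)"
```

```text
t 16.05 tcp [426.7 132.4  80.8] [-89.96  -0.    -0.72] F [-0.4  1.   0. ] w 75.3
1 [-0.01, 0.02, 0.0, -0.01, 0.77, -0.02, 0.6]
-- [426.3 131.6  50. ] [-90.   -0.   -0.8]
2 [0.0, 0.0, 0.0, 0.0, 0.75, 0.0, 0.6]
-- [426.3 131.6  20. ] [-90.   -0.   -0.8]
```

Request:
{"op": "carry_out", "data": {"plan": [[[0,0,0,-0.01,0.5,-0.01,0.6],[0,0,0,0,0.5,0,0.6],[0,0,0,0,0.5,0,0.6],[0,0,0,0,0,0,0.6],[0,0,0,0,0,0,0.6],[0,0,0,0,0,0,-1],[0,0,0,0,0,0,-1],[0,0,0,0,0,0,-1]]]}}

```text
time_s: 16.72
tcp_pos: [426.1, 131.4, 21.6]
eef_rot: [-90.0, -0.1, -0.7]
ft_force: [-0.2, 0.3, -0.4]
gripper_width: 58.8
```

Request:
{"op": "carry_out", "data": {"plan": [[[0,0,0,0,0,0,-1],[0,0,0,0,0,0,-1],[0,0,0,0,0,0,-1],[0,0,0,0,0,0,-1],[0,0,0,0,0,0,-1],[0,0,0,0,0,0,-1],[0,0,0,0,0,0,-1]]]}}

```text
time_s: 17.3
tcp_pos: [425.7, 131.2, 20.9]
eef_rot: [-90.0, 0.0, -0.7]
ft_force: [-0.3, -0.4, 2.9]
gripper_width: 24.8
```

Request:
{"op": "carry_out", "data": {"plan": [[[0,0,0,0,0,0,-1],[0,0,0,0,-0.5,0,-1],[0,0,0,0,-0.6,0,-1],[0,0,0,0,-0.6,0,-1],[0,0,0,0,0,0,-1],[0,0,0,0,0,0,-1],[0,0,0,0,0,0,-1]]]}}

```text
time_s: 17.88
tcp_pos: [425.5, 131.0, 88.4]
eef_rot: [-90.0, 0.0, -0.8]
ft_force: [-0.4, 0.0, -1.0]
gripper_width: 25.0
```

```bash
python3 -c "
from h import *
plan([(606.6,-299.1,88,2.6)],-1)"
```

```text
t 17.88 tcp [425.5 131.   88.4] [-9.001e+01  2.000e-02 -7.500e-01] F [-0.4  0.  -1. ] w 25.0
1 [0.0, -0.07, 0.0, 0.39, 0.0, -0.89, -1]
2 [0.0, -0.07, 0.0, 0.38, 0.0, -0.89, -1]
3 [0.0, -0.07, 0.0, 0.38, 0.0, -0.9, -1]
4 [0.0, -0.07, 0.0, 0.38, 0.0, -0.9, -1]
5 [0.0, -0.07, 0.0, 0.37, 0.0, -0.9, -1]
6 [0.0, -0.07, 0.0, 0.37, 0.0, -0.9, -1]
7 [0.0, -0.07, 0.0, 0.36, 0.0, -0.9, -1]
8 [0.0, -0.07, 0.0, 0.36, 0.0, -0.9, -1]
9 [0.0, -0.07, 0.0, 0.35, 0.0, -0.91, -1]
10 [0.0, -0.07, 0.0, 0.35, 0.0, -0.91, -1]
11 [0.0, -0.07, 0.0, 0.35, 0.01, -0.9, -1]
12 [0.0, -0.07, 0.0, 0.34, 0.0, -0.91, -1]
-- [ 606.6 -299.1   88. ] [-90.    0.    2.6]
```

Request:
{"op": "carry_out", "data": {"plan": [[[0,-0.07,0,0.39,0,-0.89,-1],[0,-0.07,0,0.38,0,-0.89,-1],[0,-0.07,0,0.38,0,-0.9,-1],[0,-0.07,0,0.38,0,-0.9,-1],[0,-0.07,0,0.37,0,-0.9,-1],[0,-0.07,0,0.37,0,-0.9,-1],[0,-0.07,0,0.36,0,-0.9,-1],[0,-0.07,0,0.36,0,-0.9,-1]]]}}

```text
time_s: 18.55
tcp_pos: [546.2, -157.3, 87.3]
eef_rot: [-90.0, 0.1, 1.5]
ft_force: [0.6, 1.6, -0.3]
gripper_width: 24.7
```

Request:
{"op": "carry_out", "data": {"plan": [[[0,-0.07,0,0.35,0,-0.91,-1],[0,-0.07,0,0.35,0,-0.91,-1],[0,-0.07,0,0.35,0,-0.9,-1],[0,-0.07,0,0.34,0,-0.91,-1],[0,0,0,0,0,0,-1],[0,0,0,0,0,0,-1],[0,0,0,0,0,0,-1],[0,0,0,0,0,0,-1]]]}}

```text
time_s: 19.22
tcp_pos: [606.6, -297.0, 88.0]
eef_rot: [-89.9, 0.1, 2.7]
ft_force: [-1.0, -0.4, -1.1]
gripper_width: 24.9
```

```bash
python3 -c "
from h import *
plan([(606.6,-299.1,50,2.6),(606.6,-299.1,27,2.6)],-1)"
```

```text
t 19.22 tcp [ 606.6 -297.    88. ] [-8.994e+01  7.000e-02  2.720e+00] F [-1.  -0.4 -1.1] w 24.9
1 [-0.02, 0.03, -0.02, 0.0, 0.95, -0.05, -1]
-- [ 606.7 -299.    50. ] [-90.   -0.    2.6]
2 [0.0, 0.0, 0.0, 0.0, 0.57, 0.0, -1]
-- [ 606.7 -299.    27.2] [-90.   -0.    2.6]
```

Request:
{"op": "carry_out", "data": {"plan": [[[0,0,0,0,0.6,-0.02,-1],[0,0,0,0,0.55,0,-1],[0,0,0,0,0.37,0,-1],[0,0,0,0,0,0,-1],[0,0,0,0,0,0,-1],[0,0,0,0,0,0,0.2],[0,0,0,0,0,0,0.2],[0,0,0,0,0,0,0.2]]]}}

```text
time_s: 19.88
tcp_pos: [607.2, -299.5, 28.7]
eef_rot: [-90.0, -0.0, 2.6]
ft_force: [0.0, -0.6, 0.2]
gripper_width: 41.3
```

Request:
{"op": "carry_out", "data": {"plan": [[[0,0,0,0,0,0,0.2],[0,0,0,0,-0.4,0,0.2],[0,0,0,0,-0.6,0,0.2],[0,0,0,0,-0.5,0,0.2],[0,0,0,0,0,0,0.2],[0,0,0,0,0,0,0.2]]]}}

```text
time_s: 20.38
tcp_pos: [607.7, -299.9, 90.3]
eef_rot: [-90.1, -0.1, 2.6]
ft_force: [-0.2, 0.3, -0.2]
gripper_width: 56.3
```

```bash
python3 -c "
from h import *
cv2.imwrite('pics/s5.png',cv2.resize(arm.grab_frame('side')[100:300,180:440,::-1],None,fx=3,fy=3))
plan([(444.7,-9.9,80,-47.8)],.6)"
```

```text
t 20.43 tcp [ 607.1 -299.7   88.9] [-9.003e+01 -4.000e-02  2.610e+00] F [ 0.3  0.9 -0.2] w 56.5
1 [0.0, 0.97, 0.0, -0.29, 0.02, 0.57, 0.6]
2 [0.0, 0.97, 0.0, -0.32, 0.02, 0.55, 0.6]
3 [0.0, 0.97, 0.0, -0.36, 0.02, 0.53, 0.6]
4 [0.0, 0.97, 0.0, -0.4, 0.02, 0.5, 0.6]
5 [0.0, 0.97, 0.0, -0.43, 0.02, 0.47, 0.6]
6 [0.0, 0.97, 0.0, -0.46, 0.01, 0.44, 0.6]
7 [0.0, 0.97, 0.0, -0.49, 0.02, 0.41, 0.6]
8 [0.0, 0.97, 0.0, -0.51, 0.01, 0.38, 0.6]
9 [0.0, 0.97, 0.0, -0.54, 0.02, 0.34, 0.6]
10 [0.0, 0.97, 0.0, -0.56, 0.01, 0.31, 0.6]
11 [0.0, 0.97, 0.0, -0.58, 0.02, 0.27, 0.6]
12 [0.0, 0.97, 0.0, -0.6, 0.01, 0.22, 0.6]
13 [0.0, 0.97, 0.0, -0.61, 0.02, 0.19, 0.6]
-- [445.   -9.9  79.9] [-90.   -0.1 -47.8]
```

View pics/s5.png

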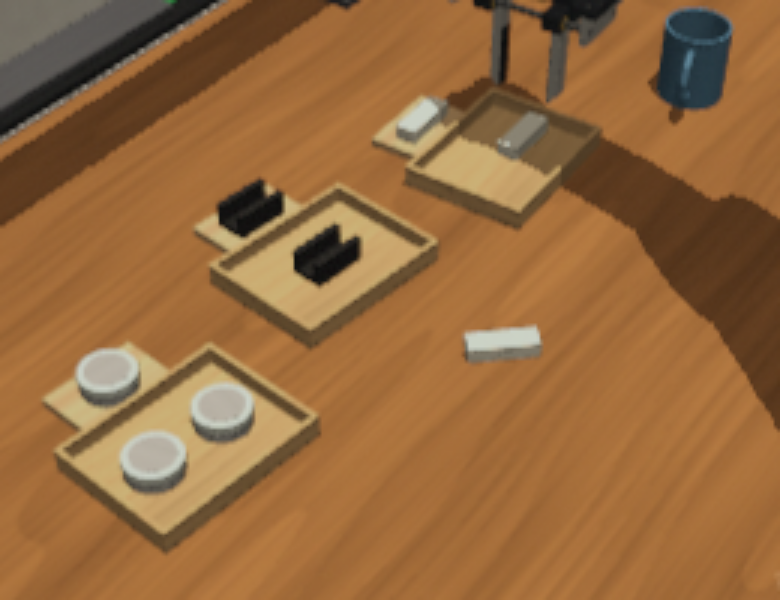

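The first stone is flat in the stones tray at crop (523,133). One stone is left.

Request:
{"op": "carry_out", "data": {"plan": [[[0,0.97,0,-0.29,0,0.57,0.6],[0,0.97,0,-0.32,0,0.55,0.6],[0,0.97,0,-0.36,0.02,0.53,0.6],[0,0.97,0,-0.4,0.02,0.5,0.6],[0,0.97,0,-0.43,0.02,0.47,0.6],[0,0.97,0,-0.46,0.02,0.44,0.6],[0,0.97,0,-0.49,0.02,0.41,0.6],[0,0.97,0,-0.51,0.02,0.38,0.6]]]}}

```text
time_s: 21.1
tcp_pos: [505.7, -120.4, 82.7]
eef_rot: [-90.0, 0.1, -28.6]
ft_force: [0.7, 0.6, -0.2]
gripper_width: 75.4
```

Request:
{"op": "carry_out", "data": {"plan": [[[0,0.97,0,-0.54,0.02,0.34,0.6],[0,0.97,0,-0.56,0.02,0.31,0.6],[0,0.97,0,-0.58,0.02,0.27,0.6],[0,0.97,0,-0.6,0.02,0.22,0.6],[0,0.97,0,-0.61,0,0.19,0.6],[0,0,0,0,0,0,0.6],[0,0,0,0,0,0,0.6],[0,0,0,0,0,0,0.6]]]}}

```text
time_s: 21.77
tcp_pos: [444.9, -10.1, 79.9]
eef_rot: [-90.0, 0.0, -47.8]
ft_force: [-0.6, -0.7, 0.2]
gripper_width: 75.0
```

```bash
python3 -c "
from h import *
plan([(444.7,-9.9,50,-47.8),(444.7,-9.9,20,-47.8)],.6)"
```

```text
t 21.77 tcp [444.9 -10.1  79.9] [-9.002e+01  1.000e-02 -4.776e+01] F [-0.6 -0.7  0.2] w 75.0
1 [0.0, 0.01, 0.0, -0.01, 0.75, 0.0, 0.6]
-- [444.7  -9.8  49.9] [-90.    0.  -47.8]
2 [0.0, 0.0, 0.0, 0.0, 0.75, 0.0, 0.6]
-- [444.6  -9.8  19.9] [-90.    0.  -47.8]
```

Request:
{"op": "carry_out", "data": {"plan": [[[0,0,0,-0.01,0.5,0,0.6],[0,0,0,0,0.5,0,0.6],[0,0,0,0,0.48,0,0.6],[0,0,0,0,0,0,0.6],[0,0,0,0,0,0,0.6],[0,0,0,0,0,0,-1],[0,0,0,0,0,0,-1],[0,0,0,0,0,0,-1]]]}}

```text
time_s: 22.43
tcp_pos: [445.0, -9.7, 21.7]
eef_rot: [-90.0, -0.0, -47.8]
ft_force: [0.3, -0.9, 0.2]
gripper_width: 58.3
```

Request:
{"op": "carry_out", "data": {"plan": [[[0,0,0,0,0,0,-1],[0,0,0,0,0,0,-1],[0,0,0,0,0,0,-1],[0,0,0,0,0,0,-1],[0,0,0,0,0,0,-1],[0,0,0,0,0,0,-1],[0,0,0,0,0,0,-1]]]}}

```text
time_s: 23.02
tcp_pos: [444.6, -9.4, 20.9]
eef_rot: [-90.0, 0.0, -47.8]
ft_force: [-1.3, -0.2, 3.5]
gripper_width: 25.3
```

Request:
{"op": "carry_out", "data": {"plan": [[[0,0,0,0,0,0,-1],[0,0,0,0,-0.5,0,-1],[0,0,0,0,-0.6,0,-1],[0,0,0,0,-0.6,0,-1],[0,0,0,0,0,0,-1],[0,0,0,0,0,0,-1],[0,0,0,0,0,0,-1]]]}}

```text
time_s: 23.6
tcp_pos: [444.3, -9.5, 88.4]
eef_rot: [-90.0, 0.0, -47.8]
ft_force: [0.4, 0.0, -0.7]
gripper_width: 24.7
```

```bash
python3 -c "
from h import *
plan([(603,-218.1,88,2.6)],-1)"
```

```text
t 23.6 tcp [444.3  -9.5  88.4] [-9.002e+01  2.000e-02 -4.783e+01] F [ 0.4  0.  -0.7] w 24.7
1 [0.0, -0.97, 0.0, 0.5, 0.0, -0.04, -1]
2 [0.0, -0.97, 0.0, 0.5, 0.0, -0.08, -1]
3 [0.0, -0.97, 0.0, 0.49, 0.0, -0.11, -1]
4 [0.0, -0.97, 0.0, 0.48, 0.0, -0.14, -1]
5 [0.0, -0.97, 0.0, 0.47, 0.0, -0.18, -1]
6 [0.0, -0.97, 0.0, 0.46, 0.0, -0.21, -1]
7 [0.0, -0.97, 0.0, 0.45, 0.0, -0.24, -1]
8 [0.0, -0.97, 0.0, 0.43, 0.0, -0.27, -1]
9 [0.0, -0.97, 0.0, 0.41, 0.0, -0.29, -1]
10 [0.0, -0.97, 0.0, 0.39, 0.0, -0.32, -1]
11 [0.0, -0.97, 0.0, 0.36, 0.0, -0.35, -1]
12 [0.0, -0.97, 0.0, 0.34, 0.0, -0.37, -1]
13 [0.0, -0.97, 0.0, 0.31, 0.01, -0.4, -1]
-- [ 602.9 -218.2   87.9] [-90.    0.    2.6]
```

Request:
{"op": "carry_out", "data": {"plan": [[[0,-0.97,0,0.5,0,-0.04,-1],[0,-0.97,0,0.5,0,-0.08,-1],[0,-0.97,0,0.49,0,-0.11,-1],[0,-0.97,0,0.48,0,-0.14,-1],[0,-0.97,0,0.47,0,-0.18,-1],[0,-0.97,0,0.46,0,-0.21,-1],[0,-0.97,0,0.45,0,-0.24,-1],[0,-0.97,0,0.43,0,-0.27,-1]]]}}

```text
time_s: 24.27
tcp_pos: [542.1, -138.7, 87.3]
eef_rot: [-90.0, 0.1, -16.6]
ft_force: [0.0, -0.3, 0.3]
gripper_width: 25.0
```

Request:
{"op": "carry_out", "data": {"plan": [[[0,-0.97,0,0.41,0,-0.29,-1],[0,-0.97,0,0.39,0,-0.32,-1],[0,-0.97,0,0.36,0,-0.35,-1],[0,-0.97,0,0.34,0,-0.37,-1],[0,-0.97,0,0.31,0,-0.4,-1],[0,0,0,0,0,0,-1],[0,0,0,0,0,0,-1],[0,0,0,0,0,0,-1]]]}}

```text
time_s: 24.93
tcp_pos: [602.5, -217.2, 87.5]
eef_rot: [-89.9, 0.1, 2.6]
ft_force: [0.8, 0.3, 0.0]
gripper_width: 24.8
```

```bash
python3 -c "
from h import *
cv2.imwrite('pics/s6.png',cv2.resize(arm.grab_frame('side')[80:230,250:450,::-1],None,fx=4,fy=4))
plan([(603,-218.1,50,2.6),(603,-218.1,27,2.6)],-1)"
```

```text
t 24.98 tcp [ 602.6 -217.    87.9] [-8.994e+01  8.000e-02  2.620e+00] F [-0.1 -0.4 -1.2] w 24.6
1 [-0.01, 0.01, -0.02, 0.01, 0.95, -0.03, -1]
-- [ 603.  -218.2   49.9] [-90.   -0.    2.6]
2 [0.0, 0.0, 0.0, 0.0, 0.57, 0.0, -1]
-- [ 603.  -218.2   27.1] [-90.   -0.    2.6]
```

View pics/s6.png

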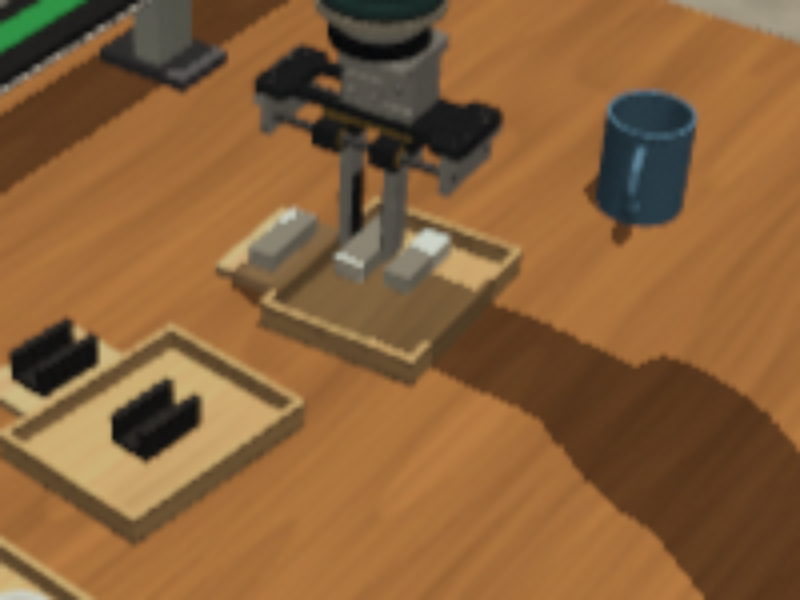

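The held stone is above the near-left half of the stones tray and the placed stone is on the other half, at crop (420,258). Lower and release.

Request:
{"op": "carry_out", "data": {"plan": [[[0,0,0,0.01,0.6,-0.02,-1],[0,0,0,0,0.55,0,-1],[0,0,0,0,0.37,0,-1],[0,0,0,0,0,0,-1],[0,0,0,0,0,0,-1],[0,0,0,0,0,0,0.2],[0,0,0,0,0,0,0.2],[0,0,0,0,0,0,0.2]]]}}

```text
time_s: 25.65
tcp_pos: [603.9, -218.9, 28.7]
eef_rot: [-90.0, -0.0, 2.6]
ft_force: [-0.6, 0.1, 0.4]
gripper_width: 41.6
```

Request:
{"op": "carry_out", "data": {"plan": [[[0,0,0,0,0,0,0.2],[0,0,0,0,-0.4,0,0.2],[0,0,0,0,-0.8,0,0.2],[0,0,0,0,-0.8,0,0.2],[0,0,0,0,-0.8,0,0.2],[0,0,0,-0.8,0,0,0.2],[0,0,0,-0.9,0,0,0.2],[0,0,0,-0.9,0,0,0.2]]]}}

```text
time_s: 26.32
tcp_pos: [498.7, -223.5, 140.5]
eef_rot: [-90.0, -0.0, 2.6]
ft_force: [-0.1, -0.1, -0.7]
gripper_width: 56.6
```

Request:
{"op": "carry_out", "data": {"plan": [[[0,0,0,-0.9,0,0,0.2],[0,0,0,-0.9,0,0,0.2],[0,0,0,-0.5,0,0,0.2],[0,0,0,0,0,0,0.2],[0,0,0,0,0,0,0.2],[0,0,0,0,0,0,0.2]]]}}

```text
time_s: 26.82
tcp_pos: [408.7, -228.0, 140.5]
eef_rot: [-90.0, -0.1, 2.6]
ft_force: [0.2, 0.6, 0.1]
gripper_width: 56.2
```

```bash
python3 -c "
from h import *
cv2.imwrite('pics/s7.png',cv2.resize(arm.grab_frame('side')[60:370,150:440,::-1],None,fx=1.9,fy=1.9))
cv2.imwrite('pics/t7.png',cv2.resize(arm.grab_frame('top')[90:260,100:540,::-1],None,fx=1.8,fy=1.8))
s=arm.state();print(s['time_s'],s['tcp_pos'],s['ft_force'])"
```

```text
26.9167 [ 408.8934585  -227.64487518  140.12874567] [ 0.10377784 -0.61222786  0.08199148]
```

View pics/s7.png

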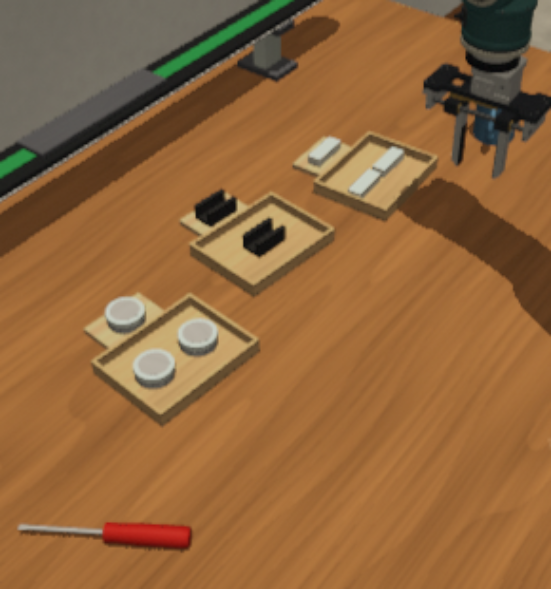

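View pics/t7.png

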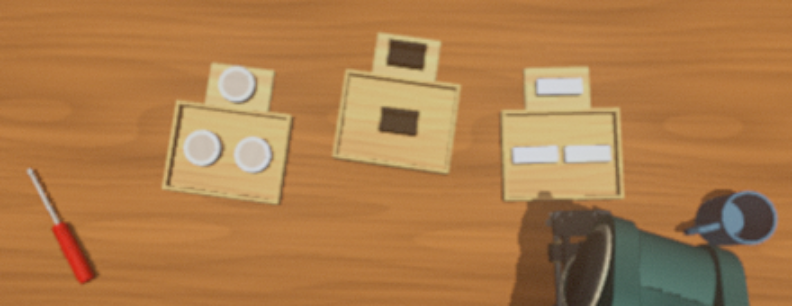

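All five pieces lie flat in the right trays, with the two stones separate at (535,155) and (587,153) in the top crop. The mug and screwdriver are where they were, and the gripper is clear. Handing in.

```bash
python3 -c "
from rig import arm
print(arm.job_done()); print(arm.state()['time_s'])"
```

```text
the job is handed in; nothing more can be done
None
the job is handed in; nothing more can be done
```

All five pieces are sorted, and I handed the job in at about 27 s of the 128 s allowed. I picked each one up and set it down in its tray: the jaw cover in the centre of its tray, and the tins and stones about 40 mm either side of the centre of theirs.

In the last side and top pictures every piece lies flat and separate in its tray. The mug and screwdriver look where they started, and the gripper is at z = 140 mm, clear of everything. The highest wrist force reading at the end of any move was about 5 N. No check failed or disagreed. I judged the final positions by eye from those pictures rather than measuring each piece again, and the hand-in reported no verdict.

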